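Set the code and unlock the desk strongbox

ROBOT

A 7-joint arm with a two-finger parallel gripper is mounted at the origin on the work surface. World frame = base frame: x ahead of the robot, y to its left, z up, the work surface at z = 0. Lengths are in mm, angles in rad, forces in N, time in s.
With the tool pointing down it reaches from about 350 to 900 mm from the base axis. Payload 8.1 kg.
Tool frame: the origin (TCP) lies on the centre line of the jaws, within the pads' length; the fingertips stand 25 mm ahead of it and the grasp point (between the pads) lies 6 mm ahead of it; x points along the fingers, z is the direction in which the jaws open and shut, and the axes are right-handed (so a half turn about x gives the same grasp; the last joint's range is limited). The gripper opens to 85 mm and grips with 20 to 120 N. Pads are 22 mm wide; open, the fingers measure 114 mm over their backs; the gripper's body (76 mm by 85 mm) begins 54 mm behind the grasp point. The pads swing forward as they close: fully open they stand 13 mm farther back than shut.
Start: joints at [-1.228, 0.434, 0.025, 1.573, -0.012, 1.134, -0.075], TCP at [269.514, 563.917, 256.323] pointing down, gripper open.
Joint ranges: [-2.62, 2.62], [-0.44, 2.09], [-1.27, 1.32], [0.08, 2.57], [-1.32, 4.46], [0.12, 2], [-2.74, 2.74]. Speed limits (rad/s): [2.22, 2.22, 3.01, 3.01, 3.14, 3.14, 3.14].

INTERFACE

Orientations are given as a rotation vector (axis times angle).
In Python, from bench import arm, cams gives the robot as it stands.
- The arm moves only by the shell command python3 -m pendant 'ROWS' [FORCE]. ROWS is JSON, a list of rows, each an object with "delta_rot": the turn, a rotation vector about the tool's x, y, z in units of 8 degrees (1.0 is 8 degrees), a list of three; "offset": the shift along the tool's x, y, z in m, a list of three; "fingers": the finger opening in m, from 0 to 0.0854. In form: [{"delta_rot": [rx, ry, rz], "offset": [tx, ty, tz], "fingers": fingers}, ...]. A call has exactly 10 rows; each row shifts and turns the commanded pose from where the row before left it, along the tool's axes as they then stand; what a row does not reach is not made up. A row lasts 1/10 s, in which the tool goes at most 50 mm and 8.59 degrees, less where a joint would pass 70% of its speed; a pose out of reach is approached as far as the arm can. A call is refused whole if a number of a shift passes 0.05 or a number of a turn 1, either way. A call with a gripper value outside its range is refused whole. The fingers move at their own pace and stop on an object; FORCE is the grip in N (left out, the last holds). Time passes only in rows, so rows that do not move let the fingers close, or fill a call up. It gives the time, the measured TCP pose, the force and the opening at its end, in the units of the state.
- arm.get_obs(): the state, without advancing time (a new reading comes with each control period).
- cams.capture(name): name is "side" or "top" or "wrist"; returns a dict with "image" (480x640x3 uint8, red, green, blue), "range_z" (480x640 float32, mm along the optical axis (not along the pixel's ray), 0 where there is no reading), "camera_matrix" (3x3 intrinsics, pixels), "R" (3x3) and "t" (3): a world point X has camera coordinates R X + t. Camera axes: x right, y down, z forward; pixel columns grow to the right and rows downward; lengths in mm; the calibration is good to about 2 mm. A picture is of the moment at which its call begins.
- arm.hand_in(): hands the job in, once; it reports no verdict.
The state is a dict: "t": time; "q": joint angles; "joint_vel": joint speeds; "joint_torque": joint torques, N m; "tcp_pos": TCP position; "ee_rot": TCP orientation; "force": force on the tool from outside, world axes, zero at the start; "torque": the same for the moment, N m; "opening": finger opening in mm.
Only numpy, scipy, OpenCV 4.12 (cv2) and the standard library are available. Lean on these libraries where they do the work, as an engineer would, in place of code of your own. Each camera call takes 0.05 s, during which the arm holds its last target.

TASK

Unlock the strongbox on the desk: roll its three pip-marked thumbwheels, one at a time with light presses and never touching two wheels at once, until left to right (seen from the robot) they show 3, 5 and 2 squarely on top, then gently push the steel latch tab all the way towards the wheels and let go. Leave the mouse, lens cap and small jar alone.

Things in the scene. Friction and masses are not known exactly. Their poses are not given: they have to be found in the camera images.
- strongbox: Grey steel strongbox fixed to the desk, 160 mm (x) by 240 mm (y) by 70 mm high, lid flat at 70 mm. Origin: centre of its underside. At yaw 0 x points away from the robot, y to its left; z up. Three wheels in a row at x = -30 mm, y = +46 (left), 0 (middle), -46 (right), 22 mm clear between them; behind them the latch tab, at x = +48 mm, y = 0.
- wheel_left (a joint): Turn in rad of the left thumbwheel (seen from the robot, looking to +x): smooth black plastic, 48 mm diameter, 24 mm wide, half out of the lid, axle along the box's y. Six faces with 1 to 6 white pips like a die; the face on top is the number set. Number n is on top at (n - 1) x 1.0472. Dragging its top towards the box's +x raises the value, 1 rad per 24 mm. Stops at -0.5 and 5.74.
- wheel_middle (a joint): Turn in rad of the middle thumbwheel (seen from the robot, looking to +x): smooth black plastic, 48 mm diameter, 24 mm wide, half out of the lid, axle along the box's y. Six faces with 1 to 6 white pips like a die; the face on top is the number set. Number n is on top at (n - 1) x 1.0472. Dragging its top towards the box's +x raises the value, 1 rad per 24 mm. Stops at -0.5 and 5.74.
- wheel_right (a joint): Turn in rad of the right thumbwheel (seen from the robot, looking to +x): smooth black plastic, 48 mm diameter, 24 mm wide, half out of the lid, axle along the box's y. Six faces with 1 to 6 white pips like a die; the face on top is the number set. Number n is on top at (n - 1) x 1.0472. Dragging its top towards the box's +x raises the value, 1 rad per 24 mm. Stops at -0.5 and 5.74.
- left_crown (a point): Top of the left wheel at rest (highest point of the rim, mid-width), 90 mm above the desk; axes as the strongbox. All wheels: no clicks; about 2 N of drag at the rim, and they stay where left. Press the top lightly with closed fingertips and drag along the box's x: friction rolls the wheel (the grip varies; pressed too little it slips).
- middle_crown (a point): Top of the middle wheel at rest (highest point of the rim, mid-width), 90 mm above the desk; axes as the strongbox. All wheels: the axle is sprung, the wheel sinks 1 mm per 5 N of press, at most 6 mm. 5 to 12 N is right for rolling; more than 20 N harms it.
- right_crown (a point): Top of the right wheel at rest (highest point of the rim, mid-width), 90 mm above the desk; axes as the strongbox. Only the wheel's upper half is exposed, rising 20 mm above the lid; short steel ticks on the lid mark the line of the top.
- latch (a joint): Travel of the latch in m: 0 as found (locked), 0.015 at its stop (unlocked). It slides along the box's -x, towards the wheels, against about 3 N of friction and stays where it is left. It is blocked after 1 to 3 mm unless every wheel shows its code number to within about 0.2 rad, and then holds them. More than 25 N harms it.
- latch_tab (a point): Centre of the steel latch tab: an upright plate on the lid, 10 mm thick (x), 34 mm wide (y), 24 mm tall (its top 94 mm above the desk). Moves with the latch. Behind it (+x) lie 27 mm of free lid, in front 49 mm up to the wheels. Push low on its far face. Axes as the strongbox.
- mouse_center (a point): Centre, 13 mm above the desk, of a loose white computer mouse 105 x 58 x 26 mm, x along its length. Not part of the work: leave it where it is.
- lens_cap_center (a point): Centre of a loose black lens cap, a disc 60 mm across and 9 mm thick lying on the desk. Not part of the work: leave it where it is.
- pill_jar_center (a point): Centre of a loose small white jar, 40 mm across and 60 mm tall, standing on the desk. Not part of the work: leave it where it is.

How it is judged (in metres and radians):
On the way, in this order (a step that is already met when the one before it is completed fails the run):
1. the three wheels show 3, 5, 2 while the latch is still shut (value of joint wheel_left between 1.844 and 2.344 rad and value of joint wheel_middle between 3.939 and 4.439 rad and value of joint wheel_right between 0.797 and 1.297 rad and value of joint latch below 0.005 m), for 0.2 s.
2. the latch is pushed home (value of joint latch above 0.013 m), for 0.2 s.
At the end, for the whole second after the job is handed in: The wheels stand at 3 (left), 5 (middle) and 2 (right), each within 0.25 rad, and the latch has gone at least 13 of its 15 mm (value of joint wheel_left between 1.844 and 2.344 rad and value of joint wheel_middle between 3.939 and 4.439 rad and value of joint wheel_right between 0.797 and 1.297 rad and value of joint latch above 0.013 m); the robot touches nothing.
It fails at once if a wheel pressed with more than 20 N (contact force between the fingers and wheel_left above 20 N or contact force between the fingers and wheel_middle above 20 N or contact force between the fingers and wheel_right above 20 N).
It fails at once if the latch pushed with more than 25 N (contact force between the fingers and latch above 25 N).
It fails at once if two wheels touched at once ((contact force between the fingers and wheel_left above 0.5 N and contact force between the fingers and wheel_middle above 0.5 N) or (contact force between the fingers and wheel_middle above 0.5 N and contact force between the fingers and wheel_right above 0.5 N) or (contact force between the fingers and wheel_left above 0.5 N and contact force between the fingers and wheel_right above 0.5 N)).
It fails at once if the mouse, lens cap or jar moved by more than 15 mm (distance of any of mouse_center, lens_cap_center, pill_jar_center from where it was at the start of the episode above 0.015 m).
It also fails if it takes over 64 s, if anything falls off the work surface, if the arm or the gripper's body presses on something with over 40 N, if the wrist force passes 120 N, or if a joint passes its speed limit or range.

## Working session

There is one attempt and no reset: what is moved stays moved. The work goes in short steps, Python scripts to look and compute and a shell command to move; the robot and the scene stay as the last step left them, time stands still between calls to the robot, and variables do not carry over. Pictures are saved under pics/ and viewed, and the job is handed in when it is done.

```bash
ls; mkdir -p pics; cat > h.py <<'E'
import numpy as np, cv2
from bench import arm, cams
def snap(name,fn,crop=None,scale=1):
    c=cams.capture(name); im=c["image"][:,:,::-1].copy()
    np.savez('pics/'+fn+'.npz',**c)
    if crop: x0,y0,x1,y1=crop; im=im[y0:y1,x0:x1]
    if scale!=1: im=cv2.resize(im,None,fx=scale,fy=scale,interpolation=cv2.INTER_CUBIC)
    cv2.imwrite('pics/'+fn+'.png',im); return c
def ray(c,u,v,z):
    K,R,t=c["camera_matrix"],c["R"],c["t"]
    d=R.T@np.linalg.inv(K)@np.array([u,v,1.]); o=-R.T@t
    return o+d*(z-o[2])/d[2]
def proj(c,X):
    p=c["camera_matrix"]@(c["R"]@np.array(X,float)+c["t"]); return p[:2]/p[2]
E
python3 - <<'E'
from h import *
np.set_printoptions(precision=3,suppress=True)
for n in("top","side","wrist"):
    c=snap(n,n+'0'); print(n,-c["R"].T@c["t"],c["R"][2])
o=arm.get_obs();print(o)
E
```

```text
pics
top [ 449.872   43.747 1083.341] [ 0.087 -0.026 -0.996]
side [ 314.873 -738.761  910.338] [ 0.189  0.679 -0.709]
wrist [204.837 596.565 373.099] [ 0.259 -0.125 -0.958]
{'t': 0.15, 'q': array([-1.228,  0.435,  0.025,  1.574, -0.012,  1.134, -0.075]), 'joint_vel': array([ 0.002, -0.003, -0.001, -0.004,  0.   ,  0.001,  0.002]), 'joint_torque': array([  0.002, -67.088,   1.026, -31.645,   0.016,   0.009,  -0.   ]), 'tcp_pos': array([269.362, 563.581, 255.726]), 'ee_rot': array([-0.876,  1.389,  0.874]), 'force': array([-0.142,  1.06 ,  0.619]), 'torque': array([-0.073,  0.006, -0.057]), 'opening': 85.45019318795667}
```

View pics/top0.png

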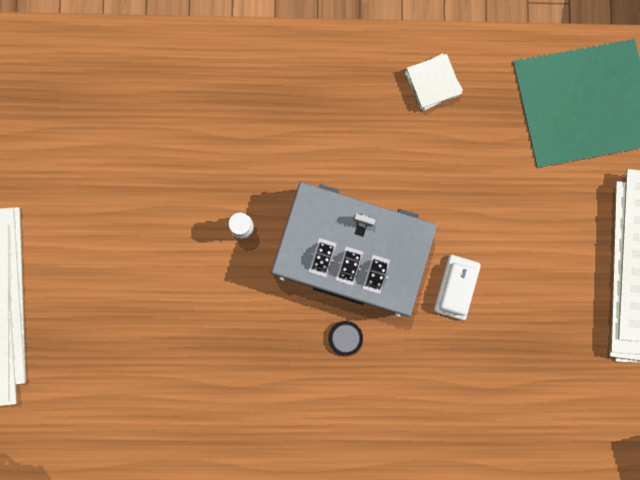

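View pics/side0.png

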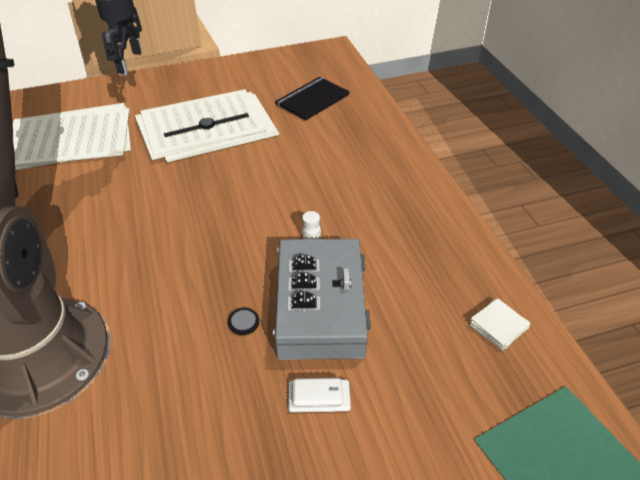

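The top view shows the box with lid corners near (301,183), (436,224), (411,316) and (274,273). The wheels are at about (322,257), (349,265) and (376,273), and the tab is at (364,219). I'll enlarge this area.

```bash
python3 - <<'E'
from h import *
im=cv2.imread('pics/top0.png')
cv2.imwrite('pics/top0a.png',cv2.resize(im[175:325,265:445],None,fx=4,fy=4,interpolation=cv2.INTER_CUBIC))
cv2.imwrite('pics/top0b.png',cv2.resize(im[200:300,300:400],None,fx=6,fy=6,interpolation=cv2.INTER_CUBIC))
im=cv2.imread('pics/side0.png')
cv2.imwrite('pics/side0a.png',cv2.resize(im[235:325,270:370],None,fx=6,fy=6,interpolation=cv2.INTER_CUBIC))
E
```

```text
(no output)
```

View pics/top0a.png

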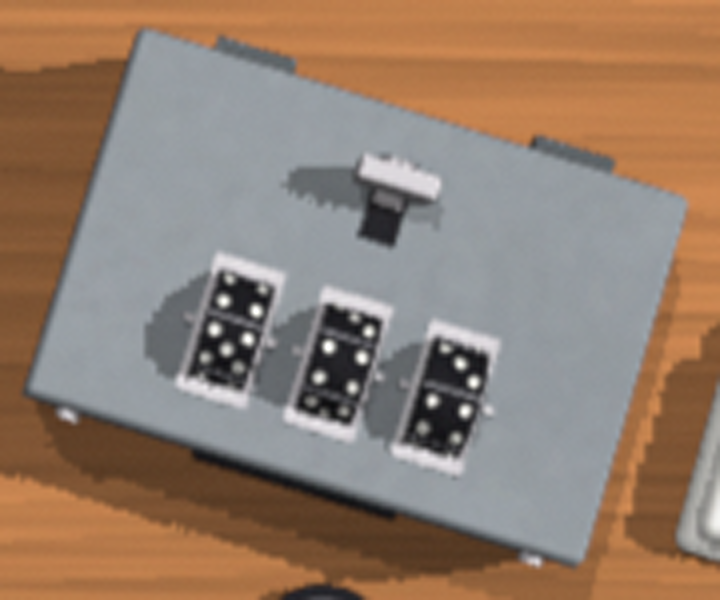

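View pics/top0b.png

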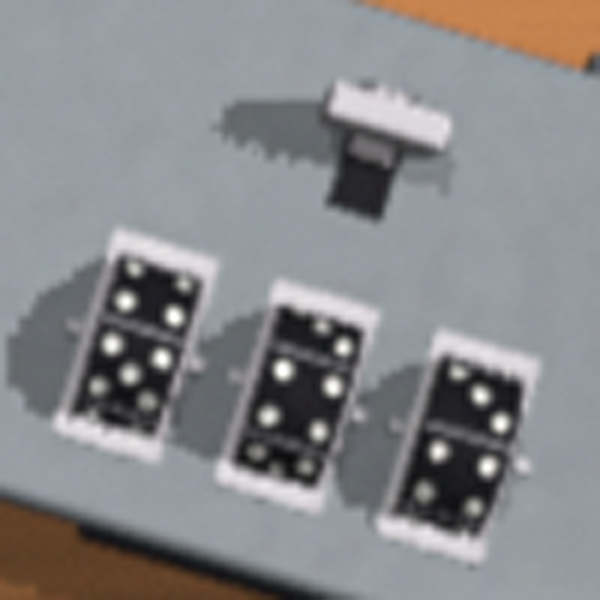

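View pics/side0a.png

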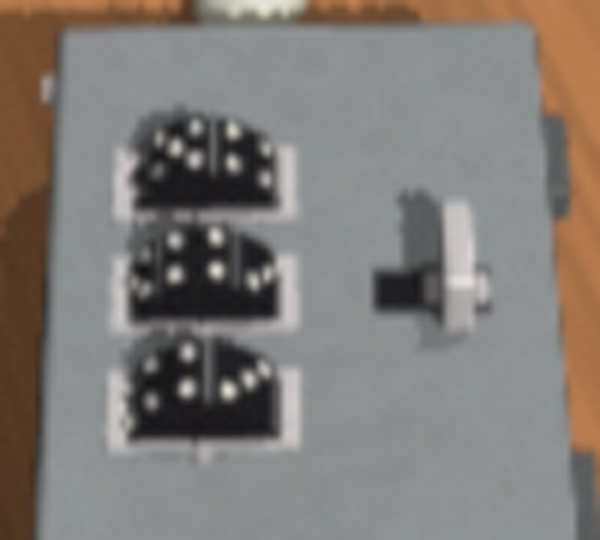

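```bash
cat >> h.py <<'E'
from scipy.spatial.transform import Rotation as Rn
from scipy.optimize import least_squares
np.set_printoptions(precision=3,suppress=True)
def B(p,b):  # box local->world, p=(x,y,yaw)
    c,s=np.cos(p[2]),np.sin(p[2]); return np.array([p[0]+c*b[0]-s*b[1],p[1]+s*b[0]+c*b[1],b[2]])
WY=dict(L=46,M=0,R=-46)
def phi_of(c,p,w,uv):
    """angle from the top (towards box +x) of rim point at mid width seen at uv"""
    f=lambda a: proj(c,B(p,[-30+24*np.sin(a),WY[w],66+24*np.cos(a)]))
    aa=np.linspace(-1.2,1.2,481); d=[np.linalg.norm(f(a)-uv) for a in aa]
    i=int(np.argmin(d)); return aa[i],d[i]
E
python3 - <<'E'
from h import *
c=dict(np.load('pics/top0.npz'))
A=np.array([(140,30),(688,203),(580,565),(27,393)])/4+[265,175]
L=[(80,120,70),(80,-120,70),(-80,-120,70),(-80,120,70)]
for a,l in zip(A,L): print(ray(c,*a,70))
f=lambda p: np.concatenate([proj(c,B(p,l))-a for a,l in zip(A,L)])
r=least_squares(f,[500,0,-.3]);p=r.x;print(p,np.degrees(p[2]),r.fun)
np.save('box.npy',p)
for n,b in dict(L=(-30,46,90),M=(-30,0,90),R=(-30,-46,90),tab=(48,0,94)).items():
    X=B(p,b);u=proj(c,X);print(n,X,u,(u-[300,200])*6)
# sheet-b pixel of boundary lines
for w,uv in dict(L=(142,337),M=(318,353),M2=(290,443),R=(470,437)).items():
    print(w,phi_of(c,p,w[0],np.array(uv)/6+[300,200]))
s=dict(np.load('pics/side0.npz'))
for l in L: print(proj(s,B(p,l)))
o=arm.get_obs();print(Rn.from_rotvec(o['ee_rot']).as_matrix())
E
```

```text
[633.871  35.701  70.   ]
[ 564.821 -191.561   70.   ]
[ 415.82  -146.076   70.   ]
[483.48   80.078  70.   ]
[524.565 -55.486  -0.292] -16.75397202040833 [-0.385 -1.135  1.129 -1.041  0.773  1.521 -1.485  0.554]
L [509.098  -2.791  90.   ] [323.234 257.407] [139.405 344.444]
M [495.838 -46.838  90.   ] [350.581 265.964] [303.483 395.787]
R [482.578 -90.886  90.   ] [377.927 274.522] [467.562 447.129]
tab [570.527 -69.323  94.   ] [364.929 219.634] [389.572 117.805]
L (np.float64(0.09000000000000008), np.float64(0.05248168136885853))
M (np.float64(0.54), np.float64(0.3888585001296515))
M2 (np.float64(-0.57), np.float64(0.3248038276465183))
R (np.float64(0.11499999999999999), np.float64(0.09052455959638028))
[358.935 238.266]
[367.622 337.336]
[274.504 338.712]
[279.121 239.638]
[[-0.    -0.902  0.431]
 [-0.001  0.431  0.902]
 [-1.    -0.    -0.001]]
```

```bash
cat >> h.py <<'E'
def where():
    o=arm.get_obs();p=np.load('box.npy');d=o['tcp_pos'][:2]-p[:2];c,s=np.cos(p[2]),np.sin(p[2])
    Rm=Rn.from_rotvec(o['ee_rot']).as_matrix()
    yaw=np.degrees(np.arctan2(Rm[0,2],Rm[1,2]))+np.degrees(p[2])
    F=o['force'];print('t %.2f box xy %.1f %.1f tipz %.1f yawerr %.2f tilt %s F(box) %.2f %.2f %.2f open %.1f'%(o['t'],c*d[0]+s*d[1],-s*d[0]+c*d[1],o['tcp_pos'][2]-25,yaw,Rm[:2,0],c*F[0]+s*F[1],-s*F[0]+c*F[1],F[2],o['opening']))
E
python3 -c "
from h import *
where()"
```

```text
t 0.15 box xy -422.8 519.2 tipz 230.7 yawerr 8.79 tilt [-0.    -0.001] F(box) -0.44 0.97 0.62 open 85.5
```

```bash
python3 -m pendant '[{"delta_rot":[-0.55,0,0],"offset":[0,0,0],"fingers":0},{"delta_rot":[-0.55,0,0],"offset":[0,0,0],"fingers":0},{"delta_rot":[0,0,0],"offset":[0,-0.015,-0.02],"fingers":0},{"delta_rot":[0,0,0],"offset":[0,-0.02,-0.03],"fingers":0},{"delta_rot":[0,0,0],"offset":[0,-0.02,-0.03],"fingers":0},{"delta_rot":[0,0,0],"offset":[0,-0.02,-0.03],"fingers":0},{"delta_rot":[0,0,0],"offset":[0,-0.02,-0.03],"fingers":0},{"delta_rot":[0,0,0],"offset":[0,-0.02,-0.03],"fingers":0},{"delta_rot":[0,0,0],"offset":[0,-0.02,-0.03],"fingers":0},{"delta_rot":[0,0,0],"offset":[0,-0.02,-0.03],"fingers":0}]' 20; python3 -c "
from h import *
where()"
```

```text
t: 1.15
tcp_pos: [351.8, 297.4, 256.2]
ee_rot: [-0.991, 1.334, 0.991]
force: [0.8, 0.0, -0.1]
opening: -0.3
t 1.15 box xy -267.2 288.1 tipz 231.2 yawerr -0.00 tilt [-0. -0.] F(box) 0.73 0.23 -0.13 open -0.3
```

```bash
python3 -m pendant '[{"delta_rot":[0,0,0],"offset":[0,-0.027,-0.027],"fingers":0},{"delta_rot":[0,0,0],"offset":[0,-0.027,-0.027],"fingers":0},{"delta_rot":[0,0,0],"offset":[0,-0.027,-0.027],"fingers":0},{"delta_rot":[0,0,0],"offset":[0,-0.027,-0.027],"fingers":0},{"delta_rot":[0,0,0],"offset":[0.01,-0.027,-0.027],"fingers":0},{"delta_rot":[0,0,0],"offset":[0.02,-0.027,-0.027],"fingers":0},{"delta_rot":[0,0,0],"offset":[0.02,-0.027,-0.027],"fingers":0},{"delta_rot":[0,0,0],"offset":[0.02,-0.027,-0.027],"fingers":0},{"delta_rot":[0,0,0],"offset":[0.02,-0.027,-0.023],"fingers":0},{"delta_rot":[0,0,0],"offset":[0.02,-0.004,0],"fingers":0}]'; python3 -c "
from h import *
where();snap('wrist','w1');snap('side','s1')"
```

```text
t: 2.15
tcp_pos: [521.1, -6.1, 145.6]
ee_rot: [-0.989, 1.336, 0.984]
force: [1.1, -0.2, -1.3]
opening: 0.2
t 2.15 box xy -17.6 46.3 tipz 120.6 yawerr 0.34 tilt [ 0.002 -0.002] F(box) 1.11 0.17 -1.29 open 0.2
```

View pics/w1.png

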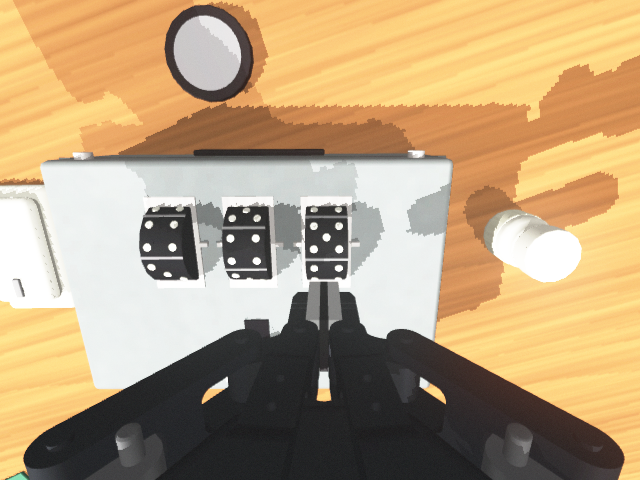

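View pics/s1.png

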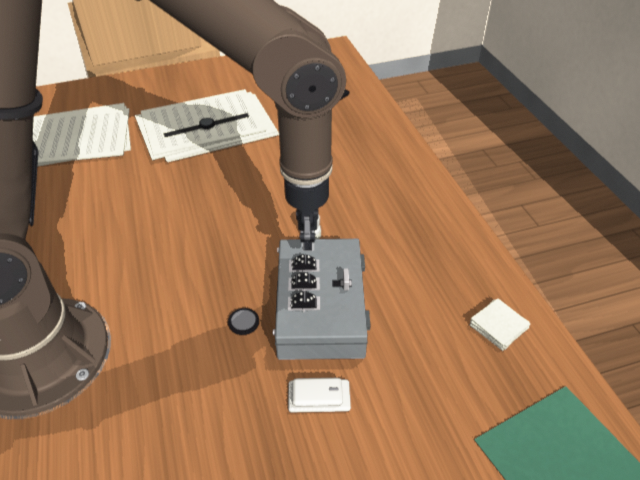

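The wrist view shows the fingertips at (323,285), lined up with the left wheel (327,243), and all the pips are readable. Descending to just above the crown.

```bash
python3 -m pendant '[{"delta_rot":[0,0,0],"offset":[0.008,0.002,0],"fingers":0},{"delta_rot":[0,0,0],"offset":[0.009,0,0],"fingers":0},{"delta_rot":[0,0,0],"offset":[0.007,0,0],"fingers":0},{"delta_rot":[0,0,0],"offset":[0.003,0,0],"fingers":0},{"delta_rot":[0,0,0],"offset":[0.001,0,0],"fingers":0},{"delta_rot":[0,0,0],"offset":[0,0,0],"fingers":0},{"delta_rot":[0,0,0],"offset":[0,0,0],"fingers":0},{"delta_rot":[0,0,0],"offset":[0,0,0],"fingers":0},{"delta_rot":[0,0,0],"offset":[0,0,0],"fingers":0},{"delta_rot":[0,0,0],"offset":[0,0,0],"fingers":0}]'; python3 -c "
from h import *
where();where()"
```

```text
t: 3.25
tcp_pos: [517.5, -0.5, 118.4]
ee_rot: [-0.991, 1.333, 0.991]
force: [-0.8, 0.7, -0.7]
opening: 0.3
t 3.25 box xy -22.6 50.7 tipz 93.4 yawerr -0.00 tilt [0. 0.] F(box) -1.03 0.46 -0.67 open 0.3
t 3.25 box xy -22.6 50.7 tipz 93.4 yawerr -0.00 tilt [0. 0.] F(box) -1.03 0.46 -0.67 open 0.3
```

```bash
python3 -m pendant '[{"delta_rot":[0,0,0],"offset":[0,-0.003,-0.0045],"fingers":0},{"delta_rot":[0,0,0],"offset":[0.001,0,0],"fingers":0},{"delta_rot":[0,0,0],"offset":[0.001,0,0],"fingers":0},{"delta_rot":[0,0,0],"offset":[0.001,0,0],"fingers":0},{"delta_rot":[0,0,0],"offset":[0.001,0,0],"fingers":0},{"delta_rot":[0,0,0],"offset":[0,0,0],"fingers":0},{"delta_rot":[0,0,0],"offset":[0,0,0],"fingers":0},{"delta_rot":[0,0,0],"offset":[0,0,0],"fingers":0},{"delta_rot":[0,0,0],"offset":[0,0,0],"fingers":0},{"delta_rot":[0,0,0],"offset":[0,0,0],"fingers":0}]'; python3 -c "
from h import *
where()"
```

```text
t: 4.25
tcp_pos: [519.0, -5.6, 114.4]
ee_rot: [-0.991, 1.333, 0.991]
force: [-0.7, -0.7, 2.5]
opening: 0.0
t 4.25 box xy -19.7 46.1 tipz 89.4 yawerr -0.01 tilt [0. 0.] F(box) -0.41 -0.90 2.46 open 0.0
```

```bash
python3 -m pendant '[{"delta_rot":[0,0,0],"offset":[0.0006,0,0],"fingers":0},{"delta_rot":[0,0,0],"offset":[0.0005,0,0],"fingers":0},{"delta_rot":[0,0,0],"offset":[0,0,0],"fingers":0},{"delta_rot":[0,0,0],"offset":[0,0.003,0],"fingers":0},{"delta_rot":[0,0,0],"offset":[0,0.004,0],"fingers":0},{"delta_rot":[0,0,0],"offset":[0,0.004,0],"fingers":0},{"delta_rot":[0,0,0],"offset":[0,0.004,0],"fingers":0},{"delta_rot":[0,0,0],"offset":[0,0.004,0],"fingers":0},{"delta_rot":[0,0,0],"offset":[0,0.001,0],"fingers":0},{"delta_rot":[0,0,0],"offset":[0,0,0],"fingers":0}]'; python3 -c "
from h import *
where();snap('wrist','w2')"
```

```text
t: 5.25
tcp_pos: [500.2, 0.1, 113.5]
ee_rot: [-0.992, 1.333, 0.991]
force: [0.8, -0.9, 5.8]
opening: -0.2
t 5.25 box xy -39.4 46.2 tipz 88.5 yawerr -0.01 tilt [0.001 0.   ] F(box) 1.04 -0.67 5.76 open -0.2
```

View pics/w2.png

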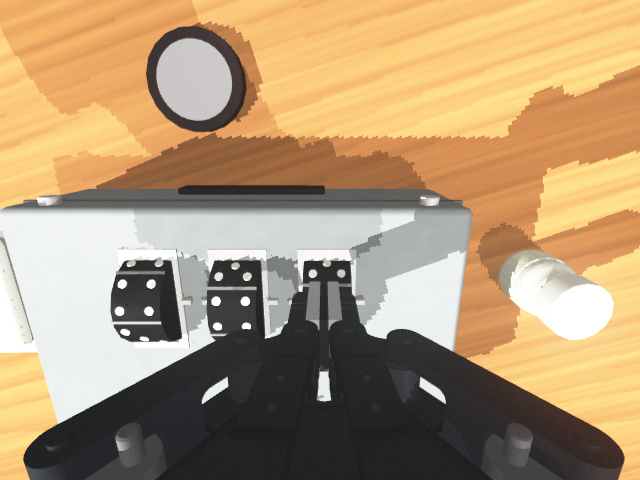

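```bash
python3 -m pendant '[{"delta_rot":[0,0,0],"offset":[-0.005,0,0],"fingers":0},{"delta_rot":[0,0,0],"offset":[-0.005,0,0],"fingers":0},{"delta_rot":[0,0,0],"offset":[0,-0.007,0],"fingers":0},{"delta_rot":[0,0,0],"offset":[0,-0.007,0],"fingers":0},{"delta_rot":[0,0,0],"offset":[0,-0.0055,0],"fingers":0},{"delta_rot":[0,0,0],"offset":[0.004,0,0],"fingers":0},{"delta_rot":[0,0,0],"offset":[0.003,0,0],"fingers":0},{"delta_rot":[0,0,0],"offset":[0.001,0,0],"fingers":0},{"delta_rot":[0,0,0],"offset":[0.001,0,0],"fingers":0},{"delta_rot":[0,0,0],"offset":[0,0,0],"fingers":0}]'; python3 -c "
from h import *
where();snap('wrist','w3')"
```

```text
t: 6.3
tcp_pos: [518.1, -5.5, 114.2]
ee_rot: [-0.991, 1.334, 0.992]
force: [-1.0, -0.3, 4.1]
opening: -0.4
t 6.30 box xy -20.6 46.0 tipz 89.2 yawerr -0.01 tilt [-0.001  0.   ] F(box) -0.93 -0.56 4.10 open -0.4
```

View pics/w3.png

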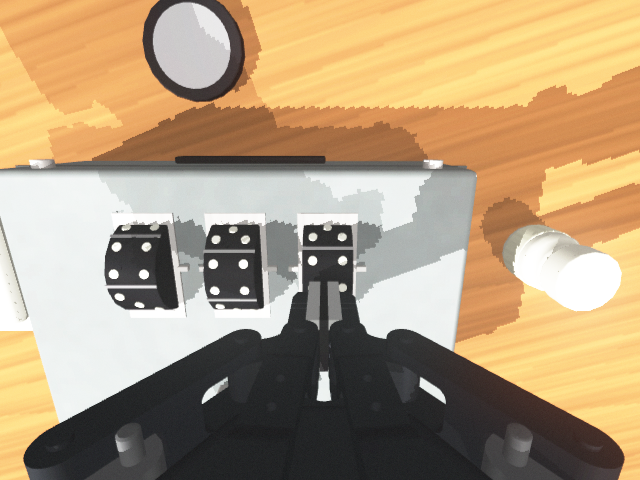

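The left wheel rolled: the 4/5 boundary is now at about (327,248), ahead of the top, with the 4 face near the tips. I'll measure it.

```bash
python3 - <<'E'
from h import *
p=np.load('box.npy');c=dict(np.load('pics/w3.npz'))
print('L',phi_of(c,p,'L',np.array([327,248])))
print('M 3/4 back',phi_of(c,p,'M',np.array([234,286])),'M 4/5',phi_of(c,p,'M',np.array([234,249])))
print('R 3/4',phi_of(c,p,'R',np.array([140,287])),phi_of(c,p,'R',np.array([140,235])))
for w in WY: print(w,proj(c,B(p,[-30,WY[w]+15,70])),proj(c,B(p,[-30,WY[w]-15,70])))
E
```

```text
L (np.float64(-0.61), np.float64(7.414531413838552))
M 3/4 back (np.float64(0.20500000000000007), np.float64(12.651171575488956)) M 4/5 (np.float64(-0.615), np.float64(13.555386233544459))
R 3/4 (np.float64(0.3700000000000001), np.float64(15.625669713522974)) (np.float64(-1.065), np.float64(13.369259287361807))
L [348.726 263.548] [291.192 263.474]
M [260.502 263.434] [202.949 263.36 ]
R [172.248 263.321] [114.676 263.246]
```

```bash
python3 - <<'E'
from h import *
p=np.load('box.npy')
for n in ('top0','w1','w3'):
    c=dict(np.load('pics/%s.npz'%n)); K=c["camera_matrix"]; print(n,K[0,0],K[1,1],K[:2,2],-c["R"].T@c["t"])
    pts=[(410,220),(250,320),(100,380)] if n=='w3' else [(380,300),(70,300),(420,200)] if n=='w1' else [(320,200),(420,240),(300,265),(200,350)]
    for u,v in pts:
        d=c['range_z'][v,u]; X=c['R'].T@(np.linalg.inv(K)@[u,v,1]*d-c['t']); print((u,v),d,X)
E
```

```text
top0 620.1745650119306 620.1745650119306 [310.701 240.123] [ 449.872   43.747 1083.341]
(320, 200) 1026.9441 [605.606   2.237  66.833]
(420, 240) 1024.2922 [ 540.989 -163.541   68.21 ]
(300, 265) 1013.9878 [497.458  34.173  69.549]
(200, 350) 1066.2783 [352.67  203.788  -0.08 ]
w1 331.58214237459487 331.58214237459487 [323.412 237.302] [452.362  17.01  262.969]
(380, 300) 214.04549 [559.304  22.193  69.774]
(70, 300) 279.88666 [ 515.625 -226.428   10.723]
(420, 200) 195.14194 [502.878  60.705  69.753]
w3 331.58214237459487 331.58214237459487 [323.412 237.302] [449.55   16.885 231.71 ]
(410, 220) 166.10329 [499.695  47.182  70.11 ]
(250, 320) 183.065 [530.14  -49.522  69.428]
(100, 380) 194.94398 [ 542.443 -148.009   68.999]
```

```bash
python3 - <<'E'
from h import *
p=np.load('box.npy');c=dict(np.load('pics/w3.npz'))
def loc(X):
    d=X[:2]-p[:2];a,s=np.cos(p[2]),np.sin(p[2]);return np.array([a*d[0]+s*d[1],-s*d[0]+a*d[1],X[2]])
for uv in [(294,269),(362,269),(272,269),(187,269),(473,170),(300,214),(357,214)]: print(uv,loc(ray(c,*uv,70)))
im=c['image'][:,:,::-1][160:320,90:390]
cv2.imwrite('pics/w3c.png',cv2.resize(im,None,fx=2.6,fy=2.6,interpolation=cv2.INTER_CUBIC))
E
```

```text
(294, 269) [-26.905  32.39   70.   ]
(362, 269) [-26.954  68.028  70.   ]
(272, 269) [-26.89  20.86  70.  ]
(187, 269) [-26.828 -23.682  70.   ]
(473, 170) [-78.088 119.526  70.   ]
(300, 214) [-56.38   36.088  70.   ]
(357, 214) [-56.42   64.508  70.   ]
```

View pics/w3c.png

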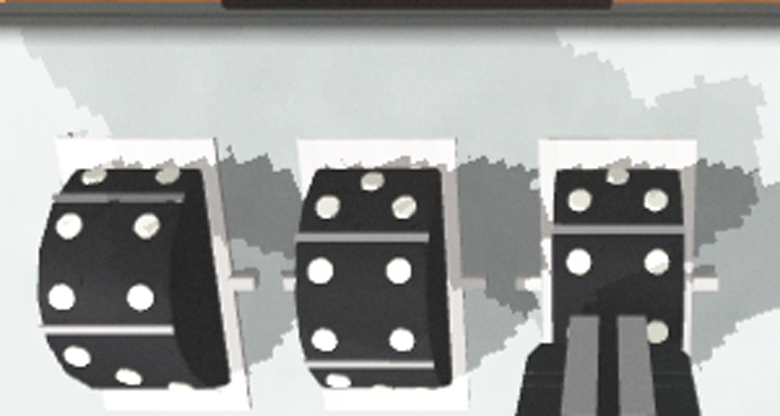

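```bash
python3 - <<'E'
from h import *
p=np.load('box.npy');np.save('box0.npy',p)
q=B(p,[2.5,3,0]);p=np.array([q[0],q[1],p[2]]);np.save('box.npy',p);print(p)
c=dict(np.load('pics/w3.npz'))
g=lambda x,y:np.array([90+x/2.6,160+y/2.6])
for w,n,uv in [('L',4.5,g(619,229)),('M',4.5,g(363,238)),('M',3.5,g(367,364)),('R',4.5,g(120,199)),('R',3.5,g(110,329))]:
    a,d=phi_of(c,p,w,uv);print(w,'value',a+(n-.5)*1.0472 if 0 else a+(n-1)*1.0472,a,d)
c=dict(np.load('pics/top0.npz'))
for w,uv in dict(L=(142,337),M=(318,353),M2=(290,443),R=(470,437)).items():
    print(w,phi_of(c,p,w[0],np.array(uv)/6+[300,200]))
E
```

```text
[527.823 -53.334  -0.292]
L value 2.9501999999999997 -0.715 2.059471821788603
M value 3.0201999999999996 -0.6449999999999999 2.0685161626826742
M value 3.0229999999999997 0.405 1.2523156364307526
R value 2.6651999999999996 -1.0 2.0719918902063816
R value 2.693 0.07500000000000018 3.2644249482157464
L (np.float64(-0.014999999999999902), np.float64(1.9141321059923722))
M (np.float64(0.41500000000000004), np.float64(2.1872658649150694))
M2 (np.float64(-0.6849999999999999), np.float64(2.2620863855859112))
R (np.float64(0.010000000000000009), np.float64(1.7708556154781023))
```

```bash
python3 -m pendant '[{"delta_rot":[0,0,0],"offset":[-0.003,0,0],"fingers":0},{"delta_rot":[0,0,0],"offset":[0,-0.003,0.003],"fingers":0},{"delta_rot":[0,0,0],"offset":[0.0025,0,0],"fingers":0},{"delta_rot":[0,0,0],"offset":[0.001,0,0],"fingers":0},{"delta_rot":[0,0,0],"offset":[0.0005,0,0],"fingers":0},{"delta_rot":[0,0,0],"offset":[0.0002,0,0],"fingers":0},{"delta_rot":[0,0,0],"offset":[0,0,0],"fingers":0},{"delta_rot":[0,0,0],"offset":[0,0,0],"fingers":0},{"delta_rot":[0,0,0],"offset":[0,0.003,0],"fingers":0},{"delta_rot":[0,0,0],"offset":[0,0.003,0],"fingers":0}]'; python3 -c "
from h import *
where()"
```

```text
t: 7.35
tcp_pos: [517.4, -1.6, 113.5]
ee_rot: [-0.992, 1.332, 0.99]
force: [2.8, 2.2, 6.9]
opening: 0.2
t 7.35 box xy -24.9 46.6 tipz 88.5 yawerr -0.01 tilt [0.002 0.   ] F(box) 2.05 2.91 6.88 open 0.2
```

```bash
python3 -m pendant '[{"delta_rot":[0,0,0],"offset":[0,0.003,0],"fingers":0},{"delta_rot":[0,0,0],"offset":[0,0.003,0],"fingers":0},{"delta_rot":[0,0,0],"offset":[0,0.003,0],"fingers":0},{"delta_rot":[0,0,0],"offset":[0,0.003,0],"fingers":0},{"delta_rot":[0,0,0],"offset":[0,0.003,0],"fingers":0},{"delta_rot":[0,0,0],"offset":[0,0.001,0],"fingers":0},{"delta_rot":[0,0,0],"offset":[0,0,0],"fingers":0},{"delta_rot":[0,0,0],"offset":[-0.005,0,0],"fingers":0},{"delta_rot":[0,0,0],"offset":[-0.015,-0.01,0],"fingers":0},{"delta_rot":[0,0,0],"offset":[-0.02,-0.02,0],"fingers":0}]'; python3 -c "
from h import *
where();c=snap('wrist','w4');where()
im=c['image'][:,:,::-1]
cv2.imwrite('pics/w4c.png',cv2.resize(im[140:340,90:410],None,fx=2.5,fy=2.5,interpolation=cv2.INTER_CUBIC))
"
```

```text
t: 8.35
tcp_pos: [527.1, -5.9, 152.3]
ee_rot: [-0.99, 1.338, 0.995]
force: [2.1, 0.5, 0.8]
opening: -0.6
t 8.35 box xy -14.3 45.2 tipz 127.3 yawerr -0.02 tilt [-0.006 -0.   ] F(box) 1.87 1.06 0.82 open -0.6
t 8.40 box xy -8.2 45.6 tipz 131.3 yawerr 0.05 tilt [ 0.003 -0.001] F(box) 5.54 0.85 4.83 open -0.0
```

View pics/w4c.png

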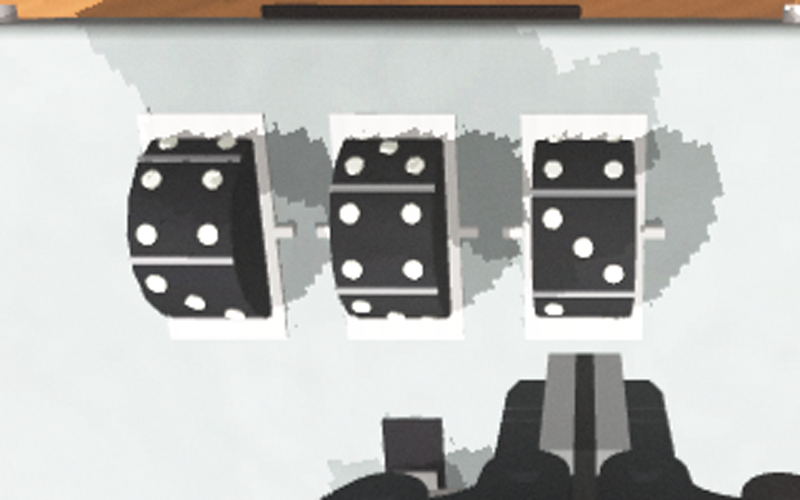

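```bash
python3 - <<'E'
from h import *
p=np.load('box.npy')
c=dict(np.load('pics/w4.npz'))
g=lambda x,y:np.array([90+x/2.5,140+y/2.5])
for w,n,uv in [('L',3.5,g(583,193)),('L',2.5,g(583,295)),('M',4.5,g(383,187)),('M',3.5,g(385,291)),('R',4.5,g(188,158)),('R',3.5,g(181,261))]:
    a,d=phi_of(c,p,w,uv);print(w,n,'value',a+(n-1)*1.0472,a,d)
for w in WY: print(w,(proj(c,B(p,[-30,WY[w]+20,70]))-[90,140])*2.5,(proj(c,B(p,[-30,WY[w]-20,70]))-[90,140])*2.5)
E
```

```text
L 3.5 value 2.018 -0.6 1.243853924913596
L 2.5 value 2.0208 0.4500000000000002 1.2872969497183795
M 4.5 value 3.0051999999999994 -0.6599999999999999 1.7866558058790307
M 3.5 value 3.028 0.41000000000000014 1.0163560053998344
R 4.5 value 2.6601999999999997 -1.005 0.7040422294346984
R 3.5 value 2.693 0.07500000000000018 1.675094992257177
L [660.02  231.769] [500.463 231.417]
M [476.536 231.364] [317.058 231.011]
R [293.143 230.958] [133.745 230.606]
```

```bash
python3 -m pendant '[{"delta_rot":[0,0,0],"offset":[0,0.008,-0.015],"fingers":0},{"delta_rot":[0,0,0],"offset":[0,0.012,-0.017],"fingers":0},{"delta_rot":[0,0,0],"offset":[0,0.0115,-0.014],"fingers":0},{"delta_rot":[0,0,0],"offset":[0.008,0,0],"fingers":0},{"delta_rot":[0,0,0],"offset":[0.012,0,0],"fingers":0},{"delta_rot":[0,0,0],"offset":[0.01,0,0],"fingers":0},{"delta_rot":[0,0,0],"offset":[0.004,0,0],"fingers":0},{"delta_rot":[0,0,0],"offset":[0,0,0],"fingers":0},{"delta_rot":[0,0,0],"offset":[0,0,0],"fingers":0},{"delta_rot":[0,0,0],"offset":[0,0,0],"fingers":0}]'; python3 -c "
from h import *
where()"
```

```text
t: 9.4
tcp_pos: [486.8, -40.6, 119.2]
ee_rot: [-0.992, 1.333, 0.991]
force: [-0.1, 0.5, 0.1]
opening: -0.1
t 9.40 box xy -42.9 0.4 tipz 94.2 yawerr -0.02 tilt [0.001 0.   ] F(box) -0.22 0.47 0.10 open -0.1
```

```bash
python3 -m pendant '[{"delta_rot":[0,0,0],"offset":[0.002,0,0],"fingers":0},{"delta_rot":[0,0,0],"offset":[0.002,0,0],"fingers":0},{"delta_rot":[0,0,0],"offset":[0.001,0,0],"fingers":0},{"delta_rot":[0,0,0],"offset":[0.0005,0,0],"fingers":0},{"delta_rot":[0,0,0],"offset":[0.0004,0,0],"fingers":0},{"delta_rot":[0,0,0],"offset":[0,0,0],"fingers":0},{"delta_rot":[0,0,0],"offset":[0,0,0],"fingers":0},{"delta_rot":[0,0,0],"offset":[0,-0.002,0],"fingers":0},{"delta_rot":[0,0,0],"offset":[0,-0.003,0],"fingers":0},{"delta_rot":[0,0,0],"offset":[0,-0.003,0],"fingers":0}]'; python3 -c "
from h import *
where()"
```

```text
t: 10.4
tcp_pos: [494.0, -42.9, 113.4]
ee_rot: [-0.991, 1.333, 0.992]
force: [-1.8, 0.5, 7.4]
opening: -0.1
t 10.40 box xy -35.4 0.2 tipz 88.4 yawerr -0.01 tilt [-0.  0.] F(box) -1.91 -0.01 7.45 open -0.1
```

8 mm done; 19 mm more, then lift and look.

```bash
python3 -m pendant '[{"delta_rot":[0,0,0],"offset":[0,-0.003,0],"fingers":0},{"delta_rot":[0,0,0],"offset":[0,-0.003,0],"fingers":0},{"delta_rot":[0,0,0],"offset":[0,-0.003,0],"fingers":0},{"delta_rot":[0,0,0],"offset":[0,-0.003,0],"fingers":0},{"delta_rot":[0,0,0],"offset":[0,-0.003,0],"fingers":0},{"delta_rot":[0,0,0],"offset":[0,-0.003,0],"fingers":0},{"delta_rot":[0,0,0],"offset":[0,-0.001,0],"fingers":0},{"delta_rot":[0,0,0],"offset":[0,0,0],"fingers":0},{"delta_rot":[0,0,0],"offset":[-0.004,0,0],"fingers":0},{"delta_rot":[0,0,0],"offset":[-0.012,-0.005,0],"fingers":0}]'; python3 -m pendant '[{"delta_rot":[0,0,0],"offset":[-0.012,-0.005,0],"fingers":0},{"delta_rot":[0,0,0],"offset":[-0.007,0,0],"fingers":0},{"delta_rot":[0,0,0],"offset":[0,0,-0.01],"fingers":0},{"delta_rot":[0,0,0],"offset":[0,0,-0.015],"fingers":0},{"delta_rot":[0,0,0],"offset":[0,0,-0.015],"fingers":0},{"delta_rot":[0,0,0],"offset":[0,0,-0.006],"fingers":0},{"delta_rot":[0,0,0],"offset":[0,0,0],"fingers":0},{"delta_rot":[0,0,0],"offset":[0,0,0],"fingers":0},{"delta_rot":[0,0,0],"offset":[0,0,0],"fingers":0},{"delta_rot":[0,0,0],"offset":[0,0,0],"fingers":0}]';python3 -c "
from h import *
where();c=snap('wrist','w5')
im=c['image'][:,:,::-1]
cv2.imwrite('pics/w5c.png',cv2.resize(im[140:340,200:520],None,fx=2.5,fy=2.5,interpolation=cv2.INTER_CUBIC))
"
```

```text
t: 11.4
tcp_pos: [515.7, -49.8, 128.4]
ee_rot: [-0.99, 1.336, 0.993]
force: [0.3, -0.2, 0.0]
opening: 0.3
t: 12.4
tcp_pos: [508.8, -94.8, 148.0]
ee_rot: [-0.992, 1.333, 0.992]
force: [0.4, -0.5, -1.1]
opening: 0.1
t 12.40 box xy -6.2 -45.2 tipz 123.0 yawerr -0.06 tilt [-0.  0.] F(box) 0.53 -0.40 -1.09 open 0.1
```

View pics/w5c.png

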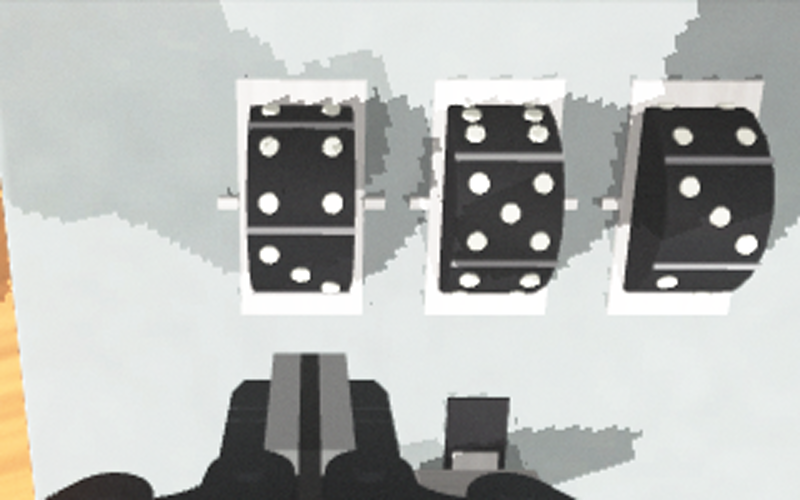

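The middle wheel now shows 5, with boundaries at (510,157) and (505,264). The left shows 3, and the right has its 3/4 boundary at (300,231).

```bash
python3 - <<'E'
from h import *
p=np.load('box.npy')
c=dict(np.load('pics/w5.npz'))
g=lambda x,y:np.array([200+x/2.5,140+y/2.5])
for w,n,uv in [('L',3.5,g(719,160)),('L',2.5,g(712,267)),('M',5.5,g(510,157)),('M',4.5,g(505,264)),('R',4.5,g(301,125)),('R',3.5,g(301,231))]:
    a,d=phi_of(c,p,w,uv);print(w,n,'value',a+(n-1)*1.0472,a,d)
for w in WY: print(w,(proj(c,B(p,[-30,WY[w]+20,70]))-[200,140])*2.5,(proj(c,B(p,[-30,WY[w]-20,70]))-[200,140])*2.5)
E
```

```text
L 3.5 value 2.013 -0.605 1.4650810394023956
L 2.5 value 1.9808 0.41000000000000014 2.9269062438360427
M 5.5 value 4.0824 -0.6299999999999999 1.584908651924296
M 4.5 value 4.0702 0.405 1.500982419343907
R 4.5 value 2.6651999999999996 -1.0 1.4498623088236
R 3.5 value 2.678 0.06000000000000005 1.6421828438779793
L [759.091 203.651] [594.472 203.282]
M [569.772 203.226] [405.057 202.857]
R [380.343 202.801] [215.533 202.432]
```

```bash
python3 -m pendant '[{"delta_rot":[0,0,0],"offset":[0.005,0.006,-0.001],"fingers":0},{"delta_rot":[0,0,0],"offset":[0.01,0.006,0],"fingers":0},{"delta_rot":[0,0,0],"offset":[0.01,0,0],"fingers":0},{"delta_rot":[0,0,0],"offset":[0.005,0,0],"fingers":0},{"delta_rot":[0,0,0],"offset":[0.001,0,0],"fingers":0},{"delta_rot":[0,0,0],"offset":[0,0,0],"fingers":0},{"delta_rot":[0,0,0],"offset":[0,0,0],"fingers":0},{"delta_rot":[0,0,0],"offset":[0.001,0,0],"fingers":0},{"delta_rot":[0,0,0],"offset":[0.001,0,0],"fingers":0},{"delta_rot":[0,0,0],"offset":[0,0,0],"fingers":0}]'; python3 -c "
from h import *
where()"
```

```text
t: 13.45
tcp_pos: [496.9, -93.0, 115.1]
ee_rot: [-0.991, 1.333, 0.991]
force: [1.0, 0.5, 0.3]
opening: -0.0
t 13.45 box xy -18.2 -46.9 tipz 90.1 yawerr -0.01 tilt [0. 0.] F(box) 0.79 0.77 0.32 open -0.0
```

```bash
python3 -m pendant '[{"delta_rot":[0,0,0],"offset":[0.001,0,0.001],"fingers":0},{"delta_rot":[0,0,0],"offset":[0.0008,0,0],"fingers":0},{"delta_rot":[0,0,0],"offset":[0,0,0],"fingers":0},{"delta_rot":[0,0,0],"offset":[0,0,0],"fingers":0},{"delta_rot":[0,0,0],"offset":[0,0.002,0],"fingers":0},{"delta_rot":[0,0,0],"offset":[0,0.003,0],"fingers":0},{"delta_rot":[0,0,0],"offset":[0,0.003,0],"fingers":0},{"delta_rot":[0,0,0],"offset":[0,0.003,0],"fingers":0},{"delta_rot":[0,0,0],"offset":[0,0.003,0],"fingers":0},{"delta_rot":[0,0,0],"offset":[0,0.003,0],"fingers":0}]'; python3 -c "
from h import *
where()"
python3 -m pendant '[{"delta_rot":[0,0,0],"offset":[0,0.003,0],"fingers":0},{"delta_rot":[0,0,0],"offset":[0,0.003,0],"fingers":0},{"delta_rot":[0,0,0],"offset":[0,0.001,0],"fingers":0},{"delta_rot":[0,0,0],"offset":[0,0,0],"fingers":0},{"delta_rot":[0,0,0],"offset":[-0.005,0,0],"fingers":0},{"delta_rot":[0,0,0],"offset":[-0.01,-0.004,0],"fingers":0},{"delta_rot":[0,0,0],"offset":[-0.007,-0.01,0],"fingers":0},{"delta_rot":[0,0,0],"offset":[-0.007,-0.01,0],"fingers":0},{"delta_rot":[0,0,0],"offset":[-0.004,-0.01,0],"fingers":0},{"delta_rot":[0,0,0],"offset":[0,0,0],"fingers":0}]'
python3 -c "
from h import *
where();c=snap('wrist','w6')
im=c['image'][:,:,::-1]
cv2.imwrite('pics/w6c.png',cv2.resize(im[140:340,200:520],None,fx=2.5,fy=2.5,interpolation=cv2.INTER_CUBIC))
"
```

```text
t: 14.45
tcp_pos: [481.1, -87.1, 113.7]
ee_rot: [-0.992, 1.332, 0.99]
force: [2.3, -1.5, 5.5]
opening: -0.1
t 14.45 box xy -35.0 -45.8 tipz 88.7 yawerr -0.01 tilt [ 0.001 -0.   ] F(box) 2.60 -0.75 5.54 open -0.1
t: 15.45
tcp_pos: [508.9, -95.5, 147.1]
ee_rot: [-0.992, 1.332, 0.989]
force: [-0.7, 0.1, -0.0]
opening: 0.1
t 15.45 box xy -5.9 -45.8 tipz 122.1 yawerr 0.01 tilt [ 0.002 -0.001] F(box) -0.68 -0.12 -0.04 open 0.1
```

View pics/w6c.png

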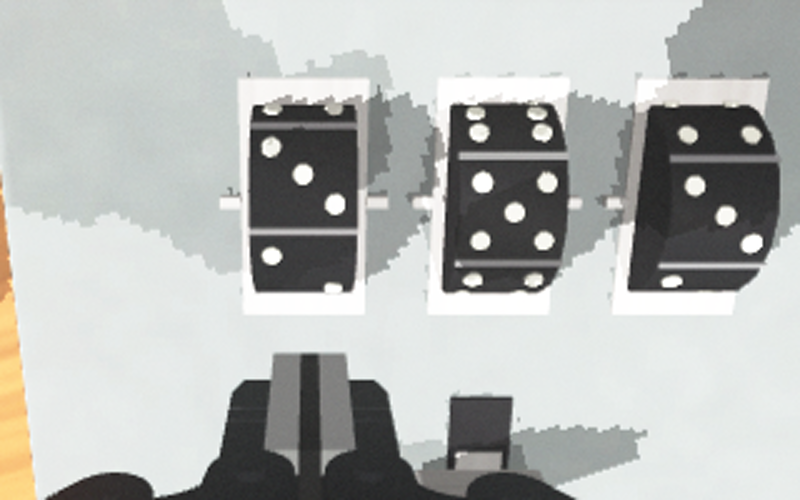

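The right wheel moved one face, to about 1.63. It needs about 14 mm more.

```bash
python3 -m pendant '[{"delta_rot":[0,0,0],"offset":[0.005,0.007,0],"fingers":0},{"delta_rot":[0,0,0],"offset":[0.01,0.008,0],"fingers":0},{"delta_rot":[0,0,0],"offset":[0.01,0,0],"fingers":0},{"delta_rot":[0,0,0],"offset":[0.004,0,0],"fingers":0},{"delta_rot":[0,0,0],"offset":[0.002,0,0],"fingers":0},{"delta_rot":[0,0,0],"offset":[0.001,0,0],"fingers":0},{"delta_rot":[0,0,0],"offset":[0.001,0,0],"fingers":0},{"delta_rot":[0,0,0],"offset":[0.0005,0,0],"fingers":0},{"delta_rot":[0,0,0],"offset":[0,0,0],"fingers":0},{"delta_rot":[0,0,0],"offset":[0,0,0],"fingers":0}]'; python3 -c "
from h import *
where()"
```

```text
t: 16.5
tcp_pos: [493.0, -90.8, 113.5]
ee_rot: [-0.992, 1.332, 0.99]
force: [-0.5, 0.2, 5.9]
opening: 0.1
t 16.50 box xy -22.5 -45.9 tipz 88.5 yawerr 0.00 tilt [ 0.001 -0.   ] F(box) -0.50 0.07 5.88 open 0.1
```

```bash
python3 -m pendant '[{"delta_rot":[0,0,0],"offset":[0.0003,0.002,0],"fingers":0},{"delta_rot":[0,0,0],"offset":[0,0.003,0],"fingers":0},{"delta_rot":[0,0,0],"offset":[0,0.003,0],"fingers":0},{"delta_rot":[0,0,0],"offset":[0,0.003,0],"fingers":0},{"delta_rot":[0,0,0],"offset":[0,0.002,0],"fingers":0},{"delta_rot":[0,0,0],"offset":[0,0.0005,0],"fingers":0},{"delta_rot":[0,0,0],"offset":[0,0,0],"fingers":0},{"delta_rot":[0,0,0],"offset":[-0.006,0,0],"fingers":0},{"delta_rot":[0,0,0],"offset":[-0.014,0,0],"fingers":0},{"delta_rot":[0,0,0],"offset":[-0.014,-0.005,0],"fingers":0}]'
python3 -m pendant '[{"delta_rot":[0,0,0],"offset":[0,-0.01,0.008],"fingers":0},{"delta_rot":[0,0,0],"offset":[0,-0.015,0.015],"fingers":0},{"delta_rot":[0,0,0],"offset":[0,0,0.015],"fingers":0},{"delta_rot":[0,0,0],"offset":[0,0,0.008],"fingers":0},{"delta_rot":[0,0,0],"offset":[0,0,0],"fingers":0},{"delta_rot":[0,0,0],"offset":[0,0,0],"fingers":0},{"delta_rot":[0,0,0],"offset":[0,0,0],"fingers":0},{"delta_rot":[0,0,0],"offset":[0,0,0],"fingers":0},{"delta_rot":[0,0,0],"offset":[0,0,0],"fingers":0},{"delta_rot":[0,0,0],"offset":[0,0,0],"fingers":0}]'
python3 -c "
from h import *
where();c=snap('wrist','w7')
im=c['image'][:,:,::-1]
cv2.imwrite('pics/w7c.png',cv2.resize(im[140:340,160:480],None,fx=2.5,fy=2.5,interpolation=cv2.INTER_CUBIC))
"
```

```text
t: 17.5
tcp_pos: [483.5, -88.0, 147.0]
ee_rot: [-0.991, 1.334, 0.992]
force: [0.6, 0.1, 0.7]
opening: 0.2
t: 18.5
tcp_pos: [521.4, -51.5, 146.6]
ee_rot: [-0.991, 1.333, 0.991]
force: [-0.1, -0.6, -0.3]
opening: 0.4
t 18.50 box xy -6.7 -0.1 tipz 121.6 yawerr 0.02 tilt [0. 0.] F(box) 0.07 -0.61 -0.32 open 0.4
```

View pics/w7c.png

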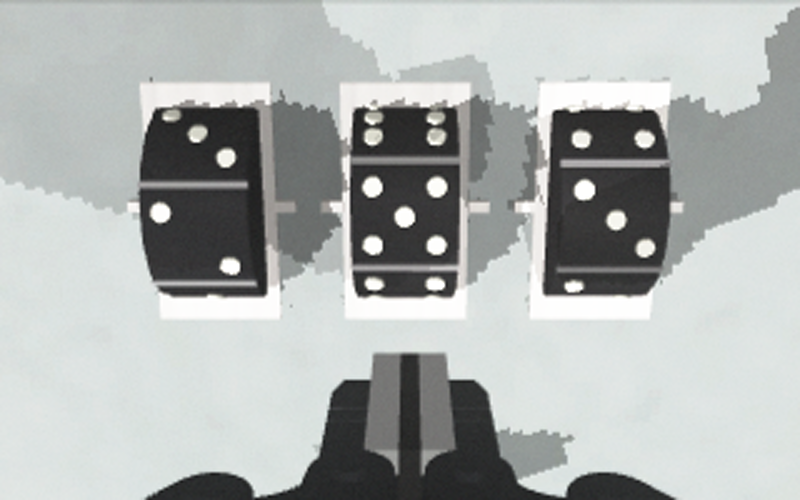

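```bash
python3 - <<'E'
from h import *
p=np.load('box.npy')
c=dict(np.load('pics/w7.npz'))
g=lambda x,y:np.array([160+x/2.5,140+y/2.5])
for w,n,uv in [('L',3.5,g(615,163)),('L',2.5,g(607,270)),('M',5.5,g(405,160)),('M',4.5,g(405,268)),('R',2.5,g(193,185)),('R',1.5,g(203,284))]:
    a,d=phi_of(c,p,w,uv);print(w,n,'value',a+(n-1)*1.0472,a,d)
for w in WY: print(w,(proj(c,B(p,[-30,WY[w]+20,70]))-[160,140])*2.5,(proj(c,B(p,[-30,WY[w]-20,70]))-[160,140])*2.5)
snap('top','t7')
im=cv2.imread('pics/t7.png'); cv2.imwrite('pics/t7b.png',cv2.resize(im[200:300,300:400],None,fx=6,fy=6,interpolation=cv2.INTER_CUBIC))
E
```

```text
L 3.5 value 2.013 -0.605 1.2859094057248517
L 2.5 value 2.0107999999999997 0.44000000000000017 0.31545638693456785
M 5.5 value 4.0774 -0.6349999999999999 1.5715299444848128
M 4.5 value 4.0851999999999995 0.42000000000000015 1.5402069867870494
R 2.5 value 1.1757999999999997 -0.3949999999999999 1.6061907624071616
R 1.5 value 1.1936 0.6700000000000002 1.0113740622884324
L [675.291 206.26 ] [509.486 206.119]
M [484.612 206.097] [318.758 205.956]
R [293.876 205.935] [127.972 205.794]
```

View pics/t7b.png

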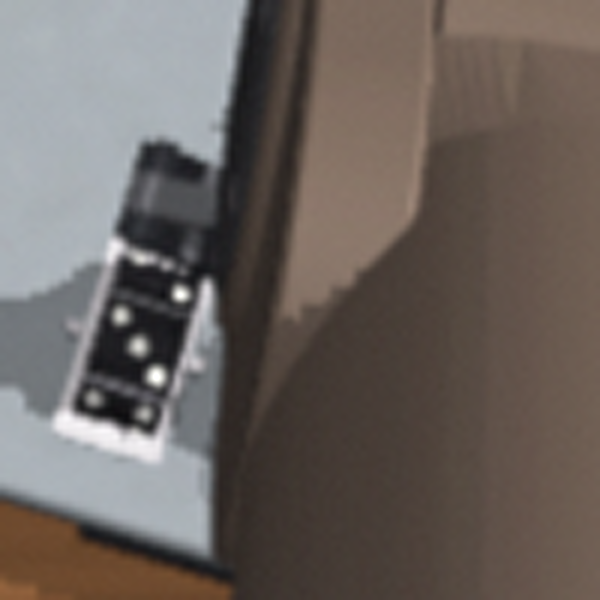

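L reads about 2.01, M 4.08 and R 1.18. All are in tolerance, but I'll nudge M forward and R back for margin.

```bash
python3 -m pendant '[{"delta_rot":[0,0,0],"offset":[0.004,0.008,0],"fingers":0},{"delta_rot":[0,0,0],"offset":[0.01,0.012,0],"fingers":0},{"delta_rot":[0,0,0],"offset":[0.01,0.0053,0],"fingers":0},{"delta_rot":[0,0,0],"offset":[0.004,0,0],"fingers":0},{"delta_rot":[0,0,0],"offset":[0.002,0,0],"fingers":0},{"delta_rot":[0,0,0],"offset":[0.001,0,0],"fingers":0},{"delta_rot":[0,0,0],"offset":[0.001,0,0],"fingers":0},{"delta_rot":[0,0,0],"offset":[0.001,0,0],"fingers":0},{"delta_rot":[0,0,0],"offset":[0.0002,0,0],"fingers":0},{"delta_rot":[0,0,0],"offset":[0,0,0],"fingers":0}]'; python3 -c "
from h import *
where()"
```

```text
t: 19.6
tcp_pos: [497.8, -44.1, 113.8]
ee_rot: [-0.991, 1.332, 0.99]
force: [-0.6, 0.0, 5.1]
opening: 0.1
t 19.60 box xy -31.5 0.2 tipz 88.8 yawerr 0.00 tilt [0.001 0.   ] F(box) -0.55 -0.13 5.11 open 0.1
```

Then drag 4 mm, lift, and move across to R (landing at x ≈ -28).

```bash
python3 -m pendant '[{"delta_rot":[0,0,0],"offset":[0.0003,0,0],"fingers":0},{"delta_rot":[0,0,0],"offset":[0,-0.002,0],"fingers":0},{"delta_rot":[0,0,0],"offset":[0,-0.0015,0],"fingers":0},{"delta_rot":[0,0,0],"offset":[0,0,0],"fingers":0},{"delta_rot":[0,0,0],"offset":[0,0,0],"fingers":0},{"delta_rot":[0,0,0],"offset":[-0.005,0,0],"fingers":0},{"delta_rot":[0,0,0],"offset":[-0.01,0,0],"fingers":0},{"delta_rot":[0,0,0],"offset":[-0.005,0,-0.008],"fingers":0},{"delta_rot":[0,0,0],"offset":[0,0,-0.015],"fingers":0},{"delta_rot":[0,0,0],"offset":[0,0,-0.015],"fingers":0}]'
python3 -m pendant '[{"delta_rot":[0,0,0],"offset":[0,0,-0.008],"fingers":0},{"delta_rot":[0,0,0],"offset":[0.004,0,0],"fingers":0},{"delta_rot":[0,0,0],"offset":[0.008,0,0],"fingers":0},{"delta_rot":[0,0,0],"offset":[0.004,0,0],"fingers":0},{"delta_rot":[0,0,0],"offset":[0.002,0,0],"fingers":0},{"delta_rot":[0,0,0],"offset":[0.001,0,0],"fingers":0},{"delta_rot":[0,0,0],"offset":[0.001,0,0],"fingers":0},{"delta_rot":[0,0,0],"offset":[0.0002,0,0],"fingers":0},{"delta_rot":[0,0,0],"offset":[0,0,0],"fingers":0},{"delta_rot":[0,0,0],"offset":[0,0,0],"fingers":0}]'; python3 -c "
from h import *
where()"
```

```text
t: 20.6
tcp_pos: [489.2, -82.8, 133.3]
ee_rot: [-0.992, 1.333, 0.991]
force: [-0.4, -0.6, -0.3]
opening: 0.0
t: 21.6
tcp_pos: [487.7, -88.6, 113.3]
ee_rot: [-0.992, 1.332, 0.991]
force: [-0.6, 0.8, 8.2]
opening: 0.5
t 21.60 box xy -28.2 -45.3 tipz 88.3 yawerr -0.04 tilt [0.001 0.   ] F(box) -0.78 0.64 8.20 open 0.5
```

```bash
python3 -m pendant '[{"delta_rot":[0,0,0],"offset":[0,0.002,0],"fingers":0},{"delta_rot":[0,0,0],"offset":[0,0.0025,0],"fingers":0},{"delta_rot":[0,0,0],"offset":[0,0,0],"fingers":0},{"delta_rot":[0,0,0],"offset":[0,0,0],"fingers":0},{"delta_rot":[0,0,0],"offset":[-0.006,0,0],"fingers":0},{"delta_rot":[0,0,0],"offset":[-0.012,0,0],"fingers":0},{"delta_rot":[0,0,0],"offset":[-0.012,-0.005,0.01],"fingers":0},{"delta_rot":[0,0,0],"offset":[-0.004,-0.012,0.015],"fingers":0},{"delta_rot":[0,0,0],"offset":[0,-0.01,0.015],"fingers":0},{"delta_rot":[0,0,0],"offset":[0,0,0.006],"fingers":0}]'
python3 -m pendant '[{"delta_rot":[0,0,0],"offset":[0,0,0],"fingers":0},{"delta_rot":[0,0,0],"offset":[0,0,0],"fingers":0},{"delta_rot":[0,0,0],"offset":[0,0,0],"fingers":0},{"delta_rot":[0,0,0],"offset":[0,0,0],"fingers":0},{"delta_rot":[0,0,0],"offset":[0,0,0],"fingers":0},{"delta_rot":[0,0,0],"offset":[0,0,0],"fingers":0},{"delta_rot":[0,0,0],"offset":[0,0,0],"fingers":0},{"delta_rot":[0,0,0],"offset":[0,0,0],"fingers":0},{"delta_rot":[0,0,0],"offset":[0,0,0],"fingers":0},{"delta_rot":[0,0,0],"offset":[0,0,0],"fingers":0}]'
python3 -c "
from h import *
where();c=snap('wrist','w8')
im=c['image'][:,:,::-1]
cv2.imwrite('pics/w8c.png',cv2.resize(im[140:340,160:480],None,fx=2.5,fy=2.5,interpolation=cv2.INTER_CUBIC))
"
```

```text
t: 22.6
tcp_pos: [523.9, -49.8, 147.2]
ee_rot: [-0.993, 1.331, 0.992]
force: [0.1, -0.0, 0.2]
opening: 0.0
t: 23.6
tcp_pos: [522.1, -51.5, 146.8]
ee_rot: [-0.991, 1.333, 0.991]
force: [-1.2, 0.4, -0.4]
opening: -0.5
t 23.60 box xy -6.0 0.1 tipz 121.8 yawerr -0.01 tilt [0. 0.] F(box) -1.25 0.02 -0.42 open -0.5
```

View pics/w8c.png

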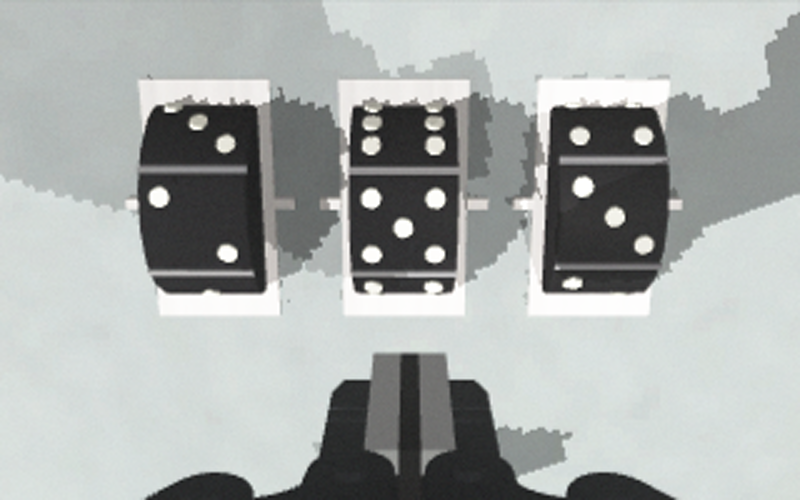

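```bash
python3 - <<'E'
from h import *
p=np.load('box.npy')
c=dict(np.load('pics/w8.npz'))
g=lambda x,y:np.array([160+x/2.5,140+y/2.5])
for w,n,uv in [('L',3.5,g(613,160)),('L',2.5,g(605,268)),('M',5.5,g(404,171)),('M',4.5,g(404,274)),('R',2.5,g(193,170)),('R',1.5,g(203,274))]:
    a,d=phi_of(c,p,w,uv);print(w,n,'value',a+(n-1)*1.0472,a,d)
print(B(p,[48,0,94]))
t=dict(np.load('pics/top0.npz'))
for uv in [(330,85),(452,127),(443,152),(325,108)]:
    X=ray(t,uv[0]/6+300,uv[1]/6+200,94);d=X[:2]-p[:2];a,s=np.cos(p[2]),np.sin(p[2]);print(a*d[0]+s*d[1],-s*d[0]+a*d[1])
E
```

```text
L 3.5 value 2.018 -0.6 1.0268891276569578
L 2.5 value 2.0258 0.45500000000000007 0.18823128154048194
M 5.5 value 4.2174 -0.495 1.7223460015599
M 4.5 value 4.2101999999999995 0.5450000000000002 1.645784116056179
R 2.5 value 1.0657999999999999 -0.5049999999999999 1.9253916512728702
R 1.5 value 1.0986000000000002 0.5750000000000002 2.3790896323499564
[573.786 -67.171  94.   ]
49.16375854520146 14.870112514928188
48.174279936983176 -19.749716121794467
40.98294695354026 -19.389255102413593
42.811447776468036 14.339640764623176
```

Wheels read 2.02, 4.21 and 1.08 against targets of 2.094, 4.189 and 1.047. Next is the latch: go beyond the tab (x = +78) and descend.

```bash
python3 -m pendant '[{"delta_rot":[0,0,0],"offset":[0,-0.01,0],"fingers":0},{"delta_rot":[0,0,0],"offset":[0,-0.02,0],"fingers":0},{"delta_rot":[0,0,0],"offset":[0,-0.02,0],"fingers":0},{"delta_rot":[0,0,0],"offset":[0,-0.02,0],"fingers":0},{"delta_rot":[0,0,0],"offset":[0,-0.014,0],"fingers":0},{"delta_rot":[0,0,0],"offset":[0.005,0,0],"fingers":0},{"delta_rot":[0,0,0],"offset":[0.005,0,0],"fingers":0},{"delta_rot":[0,0,0],"offset":[0,0,0],"fingers":0},{"delta_rot":[0,0,0],"offset":[0,0,0],"fingers":0},{"delta_rot":[0,0,0],"offset":[0,0,0],"fingers":0}]'
python3 -c "
from h import *
where();c=snap('side','s9')
im=c['image'][:,:,::-1]
cv2.imwrite('pics/s9c.png',cv2.resize(im[200:360,250:410],None,fx=3.7,fy=3.7,interpolation=cv2.INTER_CUBIC))
"
```

```text
t: 24.65
tcp_pos: [602.2, -75.5, 137.0]
ee_rot: [-0.991, 1.333, 0.991]
force: [0.2, 0.4, -0.0]
opening: 0.4
t 24.65 box xy 77.6 0.2 tipz 112.0 yawerr -0.02 tilt [0. 0.] F(box) 0.09 0.48 -0.05 open 0.4
```

View pics/s9c.png

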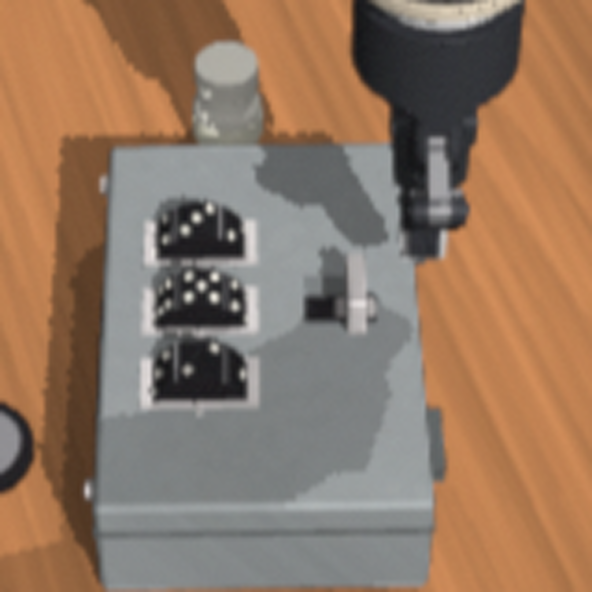

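The tips are clear behind the tab. The tab has a small boss on its far face at (370,308). Descending.

```bash
python3 -m pendant '[{"delta_rot":[0,0,0],"offset":[0.005,0,0],"fingers":0},{"delta_rot":[0,0,0],"offset":[0.01,0,0],"fingers":0},{"delta_rot":[0,0,0],"offset":[0.01,0,0],"fingers":0},{"delta_rot":[0,0,0],"offset":[0.007,0,0],"fingers":0},{"delta_rot":[0,0,0],"offset":[0.003,0,0],"fingers":0},{"delta_rot":[0,0,0],"offset":[0.001,0,0],"fingers":0},{"delta_rot":[0,0,0],"offset":[0,0,0],"fingers":0},{"delta_rot":[0,0,0],"offset":[0,0.002,0],"fingers":0},{"delta_rot":[0,0,0],"offset":[0,0.002,0],"fingers":0},{"delta_rot":[0,0,0],"offset":[0,0.001,0],"fingers":0}]'
python3 -c "
from h import *
where();c=snap('side','s10')
im=c['image'][:,:,::-1]
cv2.imwrite('pics/s10c.png',cv2.resize(im[200:360,250:410],None,fx=3.7,fy=3.7,interpolation=cv2.INTER_CUBIC))
"
```

```text
t: 25.7
tcp_pos: [597.6, -74.1, 101.1]
ee_rot: [-0.991, 1.333, 0.991]
force: [-0.4, -0.4, -0.0]
opening: -0.2
t 25.70 box xy 72.8 0.2 tipz 76.1 yawerr -0.01 tilt [0. 0.] F(box) -0.28 -0.47 -0.03 open -0.2
```

View pics/s10c.png

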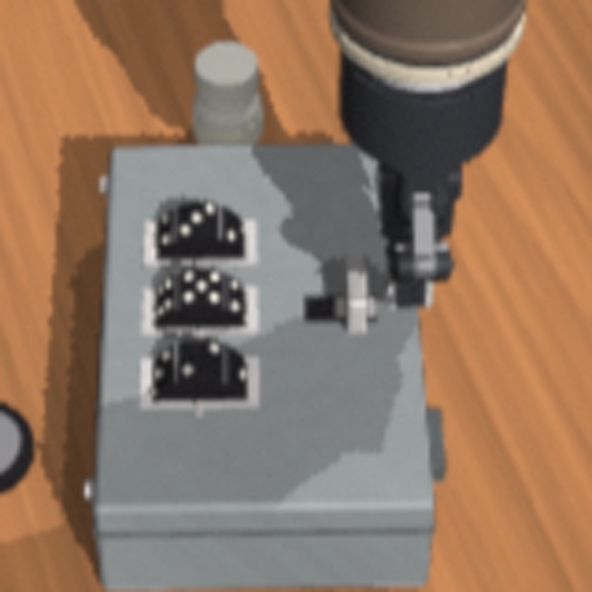

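```bash
python3 -m pendant '[{"delta_rot":[0,0,0],"offset":[0,0.001,0],"fingers":0},{"delta_rot":[0,0,0],"offset":[0,0.001,0],"fingers":0},{"delta_rot":[0,0,0],"offset":[0,0.001,0],"fingers":0},{"delta_rot":[0,0,0],"offset":[0,0.001,0],"fingers":0},{"delta_rot":[0,0,0],"offset":[0,0.001,0],"fingers":0},{"delta_rot":[0,0,0],"offset":[0,0.001,0],"fingers":0},{"delta_rot":[0,0,0],"offset":[0,0.001,0],"fingers":0},{"delta_rot":[0,0,0],"offset":[0,0,0],"fingers":0},{"delta_rot":[0,0,0],"offset":[0,0,0],"fingers":0},{"delta_rot":[0,0,0],"offset":[0,0,0],"fingers":0}]'
python3 -c "
from h import *
where()"
```

```text
t: 26.75
tcp_pos: [591.1, -72.2, 100.8]
ee_rot: [-0.991, 1.333, 0.991]
force: [-0.0, 0.6, 0.5]
opening: 0.2
t 26.75 box xy 66.0 0.1 tipz 75.8 yawerr -0.01 tilt [ 0. -0.] F(box) -0.17 0.53 0.51 open 0.2
```

```bash
python3 -m pendant '[{"delta_rot":[0,0,0],"offset":[0,0.001,0],"fingers":0},{"delta_rot":[0,0,0],"offset":[0,0.001,0],"fingers":0},{"delta_rot":[0,0,0],"offset":[0,0.001,0],"fingers":0},{"delta_rot":[0,0,0],"offset":[0,0.001,0],"fingers":0},{"delta_rot":[0,0,0],"offset":[0,0.001,0],"fingers":0},{"delta_rot":[0,0,0],"offset":[0,0.001,0],"fingers":0},{"delta_rot":[0,0,0],"offset":[0,0,0],"fingers":0},{"delta_rot":[0,0,0],"offset":[0,0,0],"fingers":0},{"delta_rot":[0,0,0],"offset":[0,0,0],"fingers":0},{"delta_rot":[0,0,0],"offset":[0,0,0],"fingers":0}]'
python3 -c "
from h import *
where()"
```

```text
t: 27.75
tcp_pos: [585.5, -70.5, 100.9]
ee_rot: [-0.991, 1.333, 0.991]
force: [1.9, -1.4, -0.1]
opening: -0.1
t 27.75 box xy 60.2 0.2 tipz 75.9 yawerr -0.00 tilt [ 0. -0.] F(box) 2.24 -0.79 -0.06 open -0.1
```

Contact at about 2–3 N. Continuing.

```bash
python3 -m pendant '[{"delta_rot":[0,0,0],"offset":[0,0.001,0],"fingers":0},{"delta_rot":[0,0,0],"offset":[0,0.001,0],"fingers":0},{"delta_rot":[0,0,0],"offset":[0,0.001,0],"fingers":0},{"delta_rot":[0,0,0],"offset":[0,0.001,0],"fingers":0},{"delta_rot":[0,0,0],"offset":[0,0.001,0],"fingers":0},{"delta_rot":[0,0,0],"offset":[0,0.001,0],"fingers":0},{"delta_rot":[0,0,0],"offset":[0,0,0],"fingers":0},{"delta_rot":[0,0,0],"offset":[0,0,0],"fingers":0},{"delta_rot":[0,0,0],"offset":[0,0,0],"fingers":0},{"delta_rot":[0,0,0],"offset":[0,0,0],"fingers":0}]'
python3 -c "
from h import *
where();c=snap('side','s11')
im=c['image'][:,:,::-1]
cv2.imwrite('pics/s11c.png',cv2.resize(im[200:360,250:410],None,fx=3.7,fy=3.7,interpolation=cv2.INTER_CUBIC))
"
```

```text
t: 28.75
tcp_pos: [579.5, -68.7, 100.8]
ee_rot: [-0.991, 1.333, 0.992]
force: [1.9, -1.2, 1.8]
opening: 0.1
t 28.75 box xy 53.9 0.2 tipz 75.8 yawerr -0.01 tilt [-0.  0.] F(box) 2.20 -0.62 1.76 open 0.1
```

View pics/s11c.png

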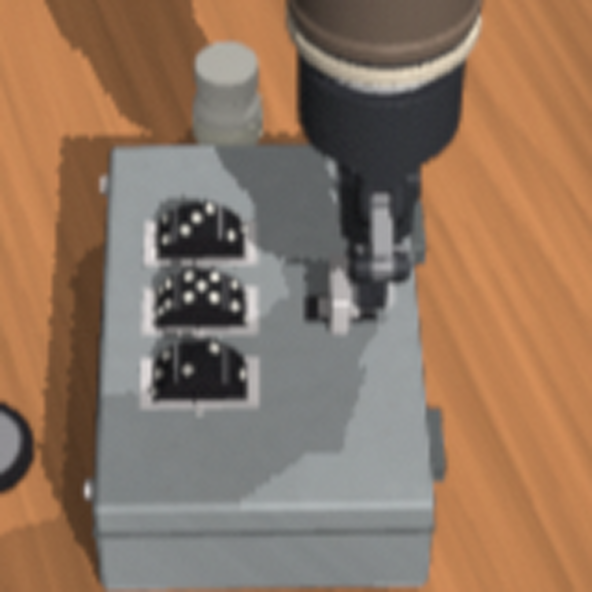

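The tab moved about 8 mm, from (357,290) to (341,305) in the crop, so it is past the blocking point. Continuing.

```bash
python3 -m pendant '[{"delta_rot":[0,0,0],"offset":[0,0.001,0],"fingers":0},{"delta_rot":[0,0,0],"offset":[0,0.001,0],"fingers":0},{"delta_rot":[0,0,0],"offset":[0,0.001,0],"fingers":0},{"delta_rot":[0,0,0],"offset":[0,0.001,0],"fingers":0},{"delta_rot":[0,0,0],"offset":[0,0.0005,0],"fingers":0},{"delta_rot":[0,0,0],"offset":[0,0.0005,0],"fingers":0},{"delta_rot":[0,0,0],"offset":[0,0,0],"fingers":0},{"delta_rot":[0,0,0],"offset":[0,0,0],"fingers":0},{"delta_rot":[0,0,0],"offset":[0,0,0],"fingers":0},{"delta_rot":[0,0,0],"offset":[0,0,0],"fingers":0}]'
python3 -c "
from h import *
where()"
```

```text
t: 29.8
tcp_pos: [574.6, -67.2, 100.8]
ee_rot: [-0.991, 1.334, 0.992]
force: [2.0, -0.2, 0.1]
opening: -0.3
t 29.80 box xy 48.8 0.2 tipz 75.8 yawerr -0.01 tilt [-0.  0.] F(box) 1.94 0.34 0.09 open -0.3
```

Next, 0.5 mm steps, watching for the stop.

```bash
python3 -m pendant '[{"delta_rot":[0,0,0],"offset":[0,0.0005,0],"fingers":0},{"delta_rot":[0,0,0],"offset":[0,0,0],"fingers":0},{"delta_rot":[0,0,0],"offset":[0,0.0005,0],"fingers":0},{"delta_rot":[0,0,0],"offset":[0,0,0],"fingers":0},{"delta_rot":[0,0,0],"offset":[0,0,0],"fingers":0},{"delta_rot":[0,0,0],"offset":[0,0,0],"fingers":0},{"delta_rot":[0,0,0],"offset":[0,0,0],"fingers":0},{"delta_rot":[0,0,0],"offset":[0,0,0],"fingers":0},{"delta_rot":[0,0,0],"offset":[0,0,0],"fingers":0},{"delta_rot":[0,0,0],"offset":[0,0,0],"fingers":0}]'
python3 -c "
from h import *
where();c=snap('side','s12')
im=c['image'][:,:,::-1]
cv2.imwrite('pics/s12c.png',cv2.resize(im[200:360,250:410],None,fx=3.7,fy=3.7,interpolation=cv2.INTER_CUBIC))
"
```

```text
t: 30.8
tcp_pos: [573.8, -67.0, 100.8]
ee_rot: [-0.991, 1.333, 0.991]
force: [2.7, -0.6, -2.4]
opening: 0.0
t 30.80 box xy 47.9 0.1 tipz 75.8 yawerr -0.01 tilt [-0.  0.] F(box) 2.77 0.18 -2.39 open 0.0
```

View pics/s12c.png

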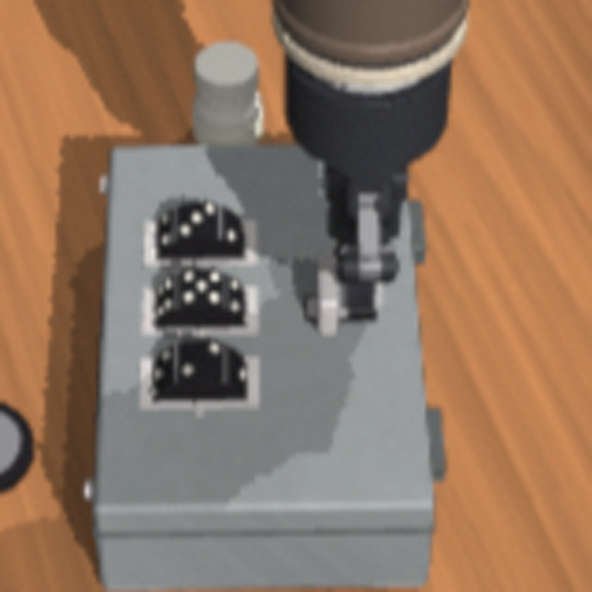

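```bash
python3 -m pendant '[{"delta_rot":[0,0,0],"offset":[0,0.0005,0],"fingers":0},{"delta_rot":[0,0,0],"offset":[0,0,0],"fingers":0},{"delta_rot":[0,0,0],"offset":[0,0,0],"fingers":0},{"delta_rot":[0,0,0],"offset":[0,0.0005,0],"fingers":0},{"delta_rot":[0,0,0],"offset":[0,0,0],"fingers":0},{"delta_rot":[0,0,0],"offset":[0,0,0],"fingers":0},{"delta_rot":[0,0,0],"offset":[0,0,0],"fingers":0},{"delta_rot":[0,0,0],"offset":[0,0,0],"fingers":0},{"delta_rot":[0,0,0],"offset":[0,0,0],"fingers":0},{"delta_rot":[0,0,0],"offset":[0,0,0],"fingers":0}]'
python3 -c "
from h import *
where()"
```

```text
t: 31.85
tcp_pos: [573.0, -66.8, 100.9]
ee_rot: [-0.991, 1.333, 0.991]
force: [4.9, -0.8, -2.5]
opening: 0.3
t 31.85 box xy 47.2 0.1 tipz 75.9 yawerr -0.00 tilt [ 0. -0.] F(box) 4.90 0.61 -2.48 open 0.3
```

```bash
python3 -m pendant '[{"delta_rot":[0,0,0],"offset":[0,0.0005,0],"fingers":0},{"delta_rot":[0,0,0],"offset":[0,0,0],"fingers":0},{"delta_rot":[0,0,0],"offset":[0,0,0],"fingers":0},{"delta_rot":[0,0,0],"offset":[0,0,0],"fingers":0},{"delta_rot":[0,0,0],"offset":[0,0,0],"fingers":0},{"delta_rot":[0,0,0],"offset":[0,0,0],"fingers":0},{"delta_rot":[0,0,0],"offset":[0,0,0],"fingers":0},{"delta_rot":[0,0,0],"offset":[0,0,0],"fingers":0},{"delta_rot":[0,0,0],"offset":[0,0,0],"fingers":0},{"delta_rot":[0,0,0],"offset":[0,0,0],"fingers":0}]'
python3 -c "
from h import *
where()"
```

```text
t: 32.85
tcp_pos: [573.0, -66.8, 100.9]
ee_rot: [-0.992, 1.333, 0.99]
force: [6.6, -1.5, -3.7]
opening: 0.6
t 32.85 box xy 47.1 0.2 tipz 75.9 yawerr -0.00 tilt [ 0.001 -0.   ] F(box) 6.72 0.46 -3.70 open 0.6
```

The latch is at its stop: the force rises with no further travel. Backing off and raising.

```bash
python3 -m pendant '[{"delta_rot":[0,0,0],"offset":[0,-0.003,0],"fingers":0},{"delta_rot":[0,0,0],"offset":[0,-0.006,0],"fingers":0},{"delta_rot":[0,0,0],"offset":[0,-0.008,0],"fingers":0},{"delta_rot":[0,0,0],"offset":[0,-0.005,0],"fingers":0},{"delta_rot":[0,0,0],"offset":[0,0,0],"fingers":0},{"delta_rot":[0,0,0],"offset":[-0.01,0,0],"fingers":0},{"delta_rot":[0,0,0],"offset":[-0.02,0,0],"fingers":0},{"delta_rot":[0,0,0],"offset":[-0.03,0,0],"fingers":0},{"delta_rot":[0,0,0],"offset":[-0.03,0,0],"fingers":0},{"delta_rot":[0,0,0],"offset":[-0.02,0,0],"fingers":0}]'
python3 -m pendant '[{"delta_rot":[0,0,0],"offset":[-0.01,0,0.02],"fingers":0},{"delta_rot":[0,0,0],"offset":[0,0,0.03],"fingers":0},{"delta_rot":[0,0,0],"offset":[0,0,0.03],"fingers":0},{"delta_rot":[0,0,0],"offset":[0,0,0.03],"fingers":0},{"delta_rot":[0,0,0],"offset":[0,0,0.03],"fingers":0},{"delta_rot":[0,0,0],"offset":[0,0,0.03],"fingers":0},{"delta_rot":[0,0,0],"offset":[0,0,0.02],"fingers":0},{"delta_rot":[0,0,0],"offset":[0,0,0],"fingers":0},{"delta_rot":[0,0,0],"offset":[0,0,0],"fingers":0},{"delta_rot":[0,0,0],"offset":[0,0,0],"fingers":0}]'
python3 -c "
from h import *
where();c=snap('top','t13');snap('side','s13')
im=c['image'][:,:,::-1]
cv2.imwrite('pics/t13c.png',cv2.resize(im[200:300,300:400],None,fx=6,fy=6,interpolation=cv2.INTER_CUBIC))
im=cv2.imread('pics/s13.png')
cv2.imwrite('pics/s13c.png',cv2.resize(im[200:420,220:410],None,fx=2.7,fy=2.7,interpolation=cv2.INTER_CUBIC))
"
```

```text
t: 33.85
tcp_pos: [593.7, -73.1, 213.7]
ee_rot: [-0.992, 1.332, 0.99]
force: [1.5, -0.3, -0.3]
opening: 0.2
t: 34.85
tcp_pos: [648.0, 107.2, 221.1]
ee_rot: [-0.991, 1.335, 0.989]
force: [0.3, -0.9, -0.2]
opening: -0.1
t 34.85 box xy 68.9 188.3 tipz 196.1 yawerr 0.10 tilt [ 0.    -0.001] F(box) 0.57 -0.77 -0.19 open -0.1
```

View pics/t13c.png

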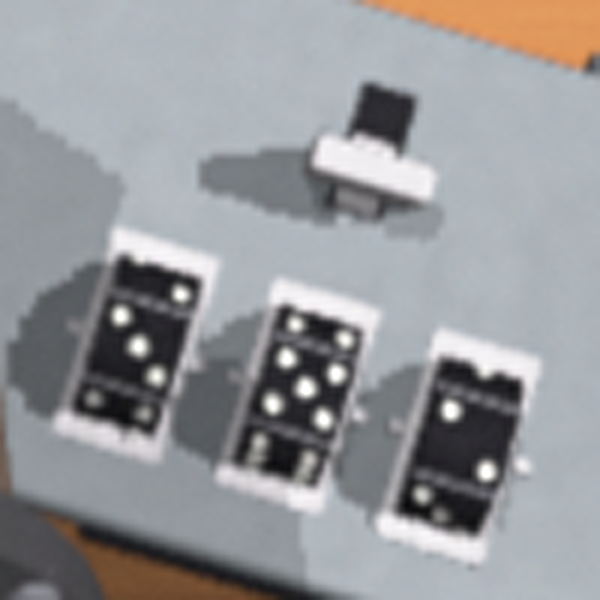

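View pics/s13c.png

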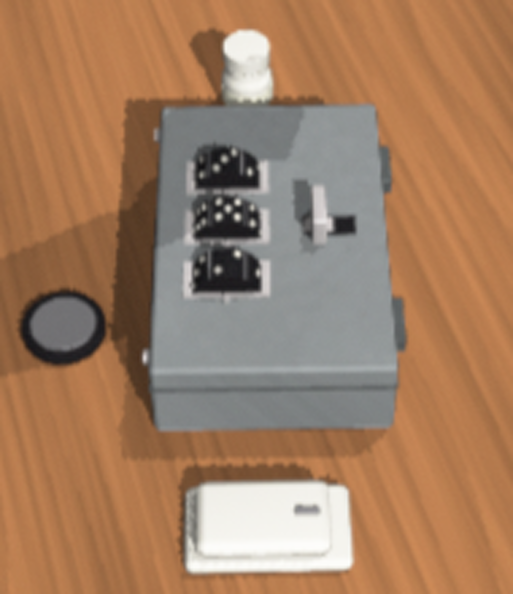

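In the top crop the tab moved from (390,118) to (374,171), about 15 mm. The wheels show 3, 5 and 2 on top, and the robot is clear.

```bash
python3 -c "
from bench import arm
print(arm.hand_in())"
```

```text
the job is handed in; nothing more can be done
None
```

The strongbox is unlocked and I handed the job in at about 35 s of the 64 s allowed; no verdict is reported.

- **Wheels:** I rolled them one at a time with closed fingertips; sampled presses were about 5–9 N. My last wrist-camera measurement gave 2.02 (left), 4.21 (middle) and 1.08 rad (right) against targets of 2.094, 4.189 and 1.047. The final top and side pictures still show 3, 5 and 2 on top.
- **Latch:** I pushed it until it stopped moving and the force rose to about 7 N, then let go. The top camera put its travel at about 15 mm.
- **Other objects:** The arm ended well clear, and the mouse, lens cap and jar show no sign of having moved. I compared them by eye only and did not measure them.

One check disagreed. The first box position from the top camera was about 2.5 mm off in x and 3 mm off in y compared with the wrist camera. I used the wrist-camera position, which matched the tick marks on the lid. On that basis my first angle readings were about 0.1 rad too high.

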